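# Stop-button check on the tray conveyor

## Task

Check the conveyor's stop: press the big mushroom stop button in until it latches, then push one of its wings round clockwise with a fingertip so that it lets go and springs out again. After that press the round start button fully in and let it go. Only touch and push, gently: do not squeeze or grip the stop button, leave the square button alone and do not move or pick up the kitchen things standing around.

Things in the scene. Friction and masses are not known exactly. Their poses are not given: they have to be found in the camera images.
- stop_box: grey box bolted to the worktop, 130 x 130 x 60 high, that carries one big black mushroom-shaped stop button in the middle of its top. Origin: centre of its underside, z up. It never moves. Up to 35 N on it or its button does no harm
- stop_top (a point): centre of the mushroom head's domed top, on its axis (which is vertical, through the middle of stop_box). Out: 112 above the worktop; latched in: about 100. The round cap is 54 across, 24 thick. It turns with the head: its y axis points along the wings to wing_left
- wing_left (a point): point on the top face of one of the two wings, straight black bars 14 wide and 18 high that stand out on opposite sides of the cap (58 from the axis to the wing's end, 31 mm of each is free of the cap). The point lies 46 from the axis, midway across the wing's width, on its top face (5 below stop_top); the wing's underside is 29 above the box top when the button is out, about 17 when latched. At rest this wing points along +y of stop_box. The wing moves with the head
- wing_right (a point): the same point on the opposite wing (at rest along -y of stop_box)
- stop_plunger (a joint): how far the stop button is pressed in, m: 0 out, 0.024 hard stop. A spring pushes it out: 3 to 4 N at first touch, never over 9 N down to 0.0145; from there a rubber bumper adds about 2.5 N per mm. Pressed past about 0.0135 it clicks and stays in at about 0.012 when let go; pressed less, it springs out again, so press it 0.015 to 0.018 deep, or until about 12 N. It latches only if the head is not held twisted
- stop_head (a joint): twist of the mushroom head, rad: 0 at rest, positive clockwise seen from above, hard stop at 1.0. A weak spring turns it back to 0 when let go (under 0.15 N m in all, so about 3 N on a wing). With the button latched in, a twist of about 0.5 (at most 0.65) frees the latch and the head springs out 12 mm
- start_box: grey box bolted to the worktop, 100 (x) x 150 (y) x 50 high, with two black push buttons on top, 72 apart. Origin: centre of its underside, z up. It never moves
- start_top (a point): centre of the top face of the ROUND start button, 34 across, at +36 along y of start_box, 70 above the worktop; it stands 14 proud of its steel collar (48 across)
- start_button (a joint): travel of the round start button, m: 0 out, 0.006 fully in; 2 N at the start, 5 N at the end; springs back when let go
- jog_top (a point): centre of the top face of the SQUARE jog button, 34 x 34, at -36 along y of start_box, 70 above the worktop; to be left alone
- jog_button (a joint): travel of the square jog button, m: 0 out, 0.006 in; same spring
- jar: glass jar with steel cap, 58 across, 95 high, standing between the two boxes. Origin: centre of underside
- cutter: upright steel pastry ring, 68 across, 45 high, between the boxes. Origin: centre of underside
- shaker: metal can, 52 across, 100 high, on the robot's side of the boxes. Origin: centre of underside
- bowl: steel bowl, 170 across, 70 high, at the robot's right. Origin: centre of underside
- loaf_tin: dark loaf tin, 200 x 100 x 65 high, at the robot's left. Origin: centre of underside
- scraper: bench scraper lying flat, about 95 x 120, 20 high, near the robot. Origin: under its blade's centre, on the worktop
- cup: steel cup, 72 across, 75 high, far right. Origin: centre of underside
Not all that is in view belongs to the job. What is shaped like the start_box but blue or orange is not meant. Leave any orange look-alike of the stop_box alone.

How it is judged:
By the outcome, as a careful person would: the job done as asked, in the order asked, and still so for the second after the job is handed in, with the robot touching nothing.
It also fails if it takes over 56 s, if anything falls off the work surface, if the arm or the gripper's body presses on something with over 40 N, if the wrist force passes 120 N, or if a joint passes its speed limit or range.

## Robot

A 6-joint arm with a two-finger parallel gripper is mounted at the origin on the work surface. World frame = base frame: x ahead of the robot, y to its left, z up, the work surface at z = 0. Lengths are in mm, angles in rad, forces in N, time in s.
With the tool pointing down it reaches from about 350 to 725 mm from the base axis. Payload 4.3 kg.
Tool frame: the origin (TCP) lies between the finger pads; the fingertips stand 19 mm ahead of it and the grasp point (between the pads) is the TCP; z points along the fingers, y is the direction in which the jaws open and shut (so a half turn about z gives the same grasp; the last joint's range is limited). The gripper opens to 85 mm and grips with 20 to 120 N. Pads are 22 mm wide; open, the fingers measure 114 mm over their backs; the gripper's body (76 mm by 85 mm) begins 54 mm behind the grasp point. The pads swing forward as they close: fully open they stand 13 mm farther back than shut.
Start: joints at [-1.357, 0.377, 0.081, 1.274, 0, 1.46], TCP at [182.96, -545.152, 250.329] pointing down, gripper open.
Joint ranges: [-2.72, 2.72], [-0.84, 1.66], [-1.02, 1.22], [-1.77, 2.12], [-1.37, 1.28], [-3.14, 3.14]. Speed limits (rad/s): [2.57, 2.57, 3.14, 3.14, 3.14, 3.14].

## Interface

Orientations are given as a unit quaternion [x, y, z, w].
In Python, from bench import r gives the robot as it stands.
- The arm moves only by the tool apply_moves, never from a script. Its argument "commands" is a list of rows, each a list of 3 entries, a list of its own where there are three numbers: the shift along the world's x, y, z in m, then the turn about the world's z in rad, then the closure, from 0 (fully open) to 1 (shut). A call has 1 to 10 rows; each row shifts and turns the commanded pose from where the row before left it; what a row does not reach is not made up. A row lasts 1/10 s, in which the tool goes at most 50 mm and 8.59 degrees, less where a joint would pass 70% of its speed; a pose out of reach is approached as far as the arm can. A call with a gripper value outside its range is refused whole. The fingers move at their own pace and stop on an object; the grip force is fixed at half the most. Time passes only in rows, so rows that do not move let the fingers close. It gives the time, the measured TCP pose, the force and the opening at its end, in the units of the state.
- r.sense(): the state, without advancing time (a new reading comes with each control period).
- r.capture(name): name is "scene" or "top"; returns the picture (480x640x3 uint8, blue, green, red); there is no depth.
- r.get_calibration(name): a dict with "fov_y" (degrees; the focal length in pixels is half the picture's height over the tangent of half this angle, whatever the lens; pixels are square), "cx", "cy" (the principal point, pixels), "R" (3x3) and "t" (3): a world point X has camera coordinates R X + t. Camera axes: x right, y down, z forward; pixel columns grow to the right and rows downward; lengths in mm; the calibration is good to about 2 mm. A picture is of the moment at which its call begins. get_calibration takes no time and is no camera call.
- r.finish_job(): hands the job in, once; it reports no verdict.
The state is a dict: "time_s": time; "qpos": joint angles; "joint_velocities": joint speeds; "tau": joint torques, N m; "position": TCP position; "tcp_rot": TCP orientation; "wrist_force": force on the tool from outside, world axes, zero at the start; "ft_torque": the same for the moment, N m; "width": opening from 0.0 (shut) to 1.0 (fully open).
Only numpy, scipy, OpenCV 4.12 (cv2) and the standard library are available. Lean on these libraries where they do the work, as an engineer would, in place of code of your own. Each camera call takes 0.05 s, during which the arm holds its last target.

## Working session

There is one attempt and no reset: what is moved stays moved. The work goes in short steps, Python scripts to look and compute and a tool call to move; the robot and the scene stay as the last step left them, time stands still between calls to the robot, and variables do not carry over. Pictures are saved under pics/ and viewed, and the job is handed in when it is done.

Besides the shell and the picture viewer there is one more tool, called by a JSON object that holds its "name" and its "arguments", one argument or row to a line. apply_moves: Moves the arm, as the interface text tells. Its arguments: {"type":"object","properties":{"commands":{"type":"array","items":{"type":"array"}}},"required":["commands"]}

```bash
mkdir -p pics; ls
python3 - <<'E'
from bench import r
import cv2,json
s=r.sense();print(s)
for n in("scene","top"):
    im=r.capture(n);cv2.imwrite(f"pics/{n}0.png",im);print(n,r.get_calibration(n))
E
```

```text
pics
{'time_s': 0.0, 'qpos': array([-1.35731833e+00,  3.78049068e-01,  7.96261459e-02,  1.27437261e+00,
        1.18906896e-06,  1.46048632e+00]), 'joint_velocities': array([ 0.00095581, -0.00072039,  0.0018015 ,  0.00160654, -0.0020715 ,
       -0.00177277]), 'tau': array([ 5.77508818e-04, -4.63597798e+01,  2.69879168e+01,  2.06171873e-02,
       -3.00269921e-04, -2.18720828e-06]), 'position': array([ 182.81342873, -544.52513059,  249.36889994]), 'tcp_rot': array([ 9.86923271e-01,  1.61187650e-01, -5.09468690e-05, -9.98303324e-04]), 'wrist_force': array([0.38664515, 0.47421819, 0.07236079]), 'ft_torque': array([-0.07610687, -0.01995788, -0.0224036 ]), 'width': 1.0031526605015866}
scene {'fov_y': 43.78375984193869, 'cx': 322.41073145174937, 'cy': 240.9665270459379, 'R': array([[ 0.86280643,  0.50551843,  0.00402224],
       [ 0.40666031, -0.68930724, -0.59956894],
       [-0.30032059,  0.51894763, -0.800313  ]]), 't': array([-427.56202595, -109.76458839, 1782.87723274])}
top {'fov_y': 46.912896204185614, 'cx': 323.2872377522645, 'cy': 233.53553286897716, 'R': array([[-0.04359561, -0.99903772, -0.00480074],
       [-0.97746993,  0.04364682, -0.20651271],
       [ 0.20652353, -0.00431047, -0.97843214]]), 't': array([  15.30374035,  491.51537812, 1600.1813313 ])}
```

View pics/scene0.png

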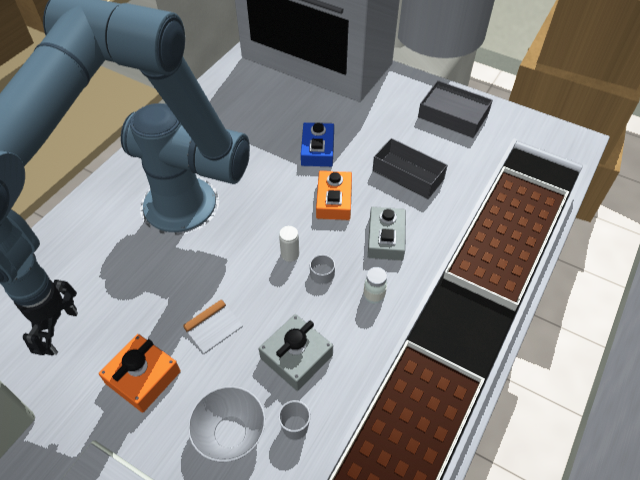

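View pics/top0.png

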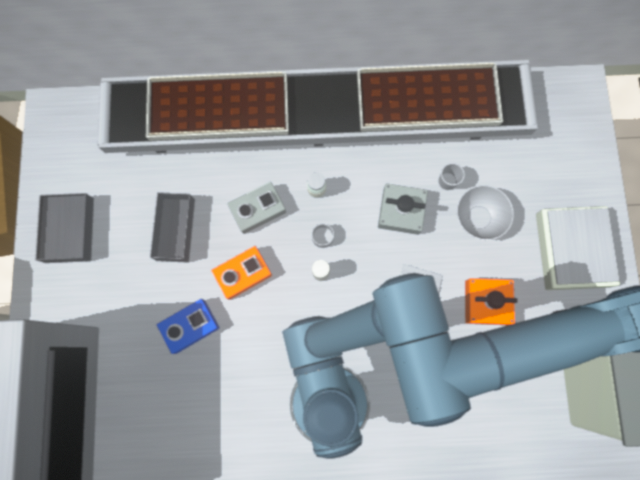

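Top view: the grey stop box is at about (405,207), with an orange look-alike at (491,301). The grey start box is at about (257,207), with an orange one at (242,272) and a blue one at (187,326). The grey ones fit the description. I'll confirm that in enlarged crops.

Run:
```python
import cv2,numpy as np
s=cv2.imread("pics/scene0.png");t=cv2.imread("pics/top0.png")
def c(im,x,y,w=50):
    return cv2.resize(im[y-w+10:y+w-10,x-w:x+w],(400,320) if w==50 else (400,320),interpolation=cv2.INTER_CUBIC)
cv2.imwrite("pics/crops0.png",np.vstack([np.hstack([c(s,296,348),c(s,387,232)])[:300],np.hstack([c(t,405,207),c(t,257,207)])[:300]]))
```

```text
(no output)
```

View pics/crops0.png

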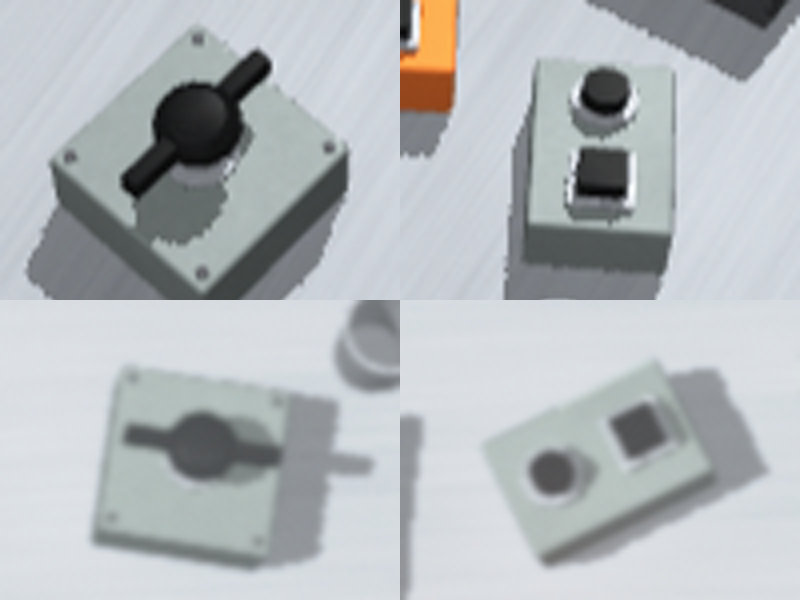

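The crops confirm the grey pair: a stop box with a winged mushroom, and a start box with a round and a square button. Next I'll fit both box poses from hand-picked points in the two views.

```bash
cat > h.py <<'E'
import numpy as np,cv2
from scipy.optimize import least_squares
from bench import r
def K(n):
    c=r.get_calibration(n);f=240/np.tan(np.radians(c["fov_y"])/2);return np.array(c["R"]),np.array(c["t"]),f,c["cx"],c["cy"]
C={n:K(n) for n in("scene","top")}
def proj(n,X):
    R,t,f,cx,cy=C[n];p=np.atleast_2d(X)@R.T+t;return np.c_[f*p[:,0]/p[:,2]+cx,f*p[:,1]/p[:,2]+cy]
def tri(a,b):
    g=lambda X:np.r_[proj("scene",X)[0]-a,proj("top",X)[0]-b]
    s=least_squares(g,[500,0,80]);return s.x,s.fun
def P(p,L):
    c,s=np.cos(p[2]),np.sin(p[2]);L=np.atleast_2d(L);return np.c_[p[0]+c*L[:,0]-s*L[:,1],p[1]+s*L[:,0]+c*L[:,1],L[:,2]]
E
cat > fit.py <<'E'
from h import *
for nm,a,b in [("cap",(295.8,338.8),(405.5,203.3)),("wend1",(311.5,323.5),(386,200.5)),("wend2",(278.8,354.8),(425.5,206)),("start",(388.8,214),(244.8,210)),("jog",(387.8,233.5),(266.5,199.5))]:
    x,f=tri(np.array(a),np.array(b));print(nm,x.round(1),f.round(1))
# dark centroids
for n in("scene","top"):
    im=cv2.imread(f"pics/{n}0.png").max(2)
    for nm,(x,y) in {"scene":dict(stop=(296,339),st=(389,216),jg=(388,237)),"top":dict(stop=(405,203),st=(245,210),jg=(266,200))}[n].items():
        m=(im<(70 if n=="scene" else 100)).astype(np.uint8)
        k,l,s,c=cv2.connectedComponentsWithStats(m);i=l[y,x];print(n,nm,s[i],c[i].round(1))
E
python3 fit.py
```

```text
cap [ 564.5 -247.7   99.5] [-1.2  0.3 -1.1 -1. ]
wend1 [ 575.2 -192.4   97.2] [-0.8  0.2 -0.8 -0.7]
wend2 [ 553.2 -304.2  103.2] [-1.3  0.3 -1.3 -1.2]
start [573.5 227.2  68.8] [-1.3  0.4 -1.  -1.1]
jog [602.7 161.8  71.6] [-1.4  0.4 -1.1 -1.2]
scene stop [277 321  37  37 550] [294.7 338.9]
scene st [382 210  12  11 102] [387.7 215. ]
scene jg [381 230  12  12 130] [386.6 235.2]
top stop [387 196  38  15 290] [405.9 203.3]
top st [240 206  10   9  68] [244.7 209.9]
top jg [261 194  11  11  86] [266.2 199.1]
```

The triangulated heights match the text: cap about 100, buttons about 70. The stop axis is at about (564,-248) with the wings along yaw -11°. The start button is at about (573,227). I'll shut the gripper, turn the jaw axis across the wing and move over the stop button.

{"name": "apply_moves", "arguments": {
  "commands": [
    [[0.036,0.028,0],0.105,1],
    [[0.036,0.028,0],0.105,1],
    [[0.036,0.028,0],0.105,1],
    [[0.036,0.028,0],0.105,1],
    [[0.036,0.028,0],0.105,1],
    [[0.036,0.028,0],0.105,1],
    [[0.036,0.028,0],0.105,1],
    [[0.036,0.028,0],0.105,1],
    [[0.036,0.028,-0.01],0.105,1],
    [[0.036,0.028,-0.02],0.105,1]
  ]
}}

```text
time_s: 1.1
position: [545.1, -264.3, 221.3]
tcp_rot: [0.772, 0.636, 0.0, 0.002]
wrist_force: [0.5, -0.6, 0.7]
width: 0.003
```

{"name": "apply_moves", "arguments": {
  "commands": [
    [[0.021,0.017,-0.03],0,1],
    [[0,0,-0.03],0,1],
    [[0,0,0],0,1],
    [[0,0,0],0,1]
  ]
}}

```text
time_s: 1.5
position: [563.0, -247.9, 159.9]
tcp_rot: [0.773, 0.634, -0.001, -0.001]
wrist_force: [-0.3, -0.2, 1.2]
width: 0.001
```

Run:
```python
from h import *
s=r.sense();print(s['time_s'],s['position'],s['tcp_rot'],s['wrist_force'],s['width'],s['qpos'])
o=[]
for n in("scene","top"):
    im=r.capture(n)
    for X in ([564,-248,112],s['position']-[0,0,19]): 
        p=proj(n,X)[0];print(n,p)
    x,y=map(int,p);o.append(cv2.resize(im[y-50:y+50,x-66:x+66],(400,300),interpolation=cv2.INTER_CUBIC))
cv2.imwrite("pics/a1.png",np.hstack(o))
```

```text
1.5 [ 563.02875202 -247.86701134  159.93558017] [ 7.73282243e-01  6.34060735e-01 -5.15293348e-04 -1.13650976e-03] [-0.32357534 -0.16430564  1.19197697] 0.0005176575367336604 [-5.17716285e-01  4.97591921e-01  3.13171043e-02  1.10701285e+00
 -1.48138612e-04  1.25028874e+00]
scene [294.2174978  336.59814987]
scene [293.46437761 330.42457524]
top [405.12504926 201.29716659]
top [406.52190133 198.95735652]
```

View pics/a1.png

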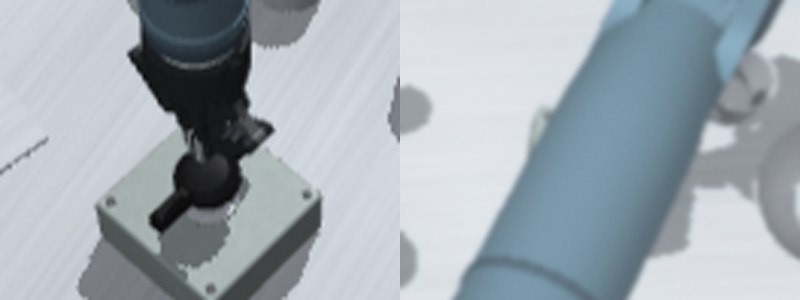

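The fingertips are centred above the head at about 141 high, and the top view is hidden by the arm. Pressing down now.

{"name": "apply_moves", "arguments": {
  "commands": [
    [[0,0,-0.016],0,1],
    [[0,0,-0.01],0,1],
    [[0,0,-0.005],0,1],
    [[0,0,-0.004],0,1],
    [[0,0,-0.003],0,1],
    [[0,0,0],0,1]
  ]
}}

```text
time_s: 2.2
position: [564.1, -248.8, 123.8]
tcp_rot: [0.773, 0.634, 0.0, 0.001]
wrist_force: [-2.3, -0.9, 5.0]
width: -0.0
```

{"name": "apply_moves", "arguments": {
  "commands": [
    [[0,0,-0.003],0,1],
    [[0,0,-0.003],0,1],
    [[0,0,0],0,1]
  ]
}}

```text
time_s: 2.5
position: [564.2, -248.9, 117.7]
tcp_rot: [0.773, 0.634, 0.0, 0.001]
wrist_force: [-1.7, 0.3, 5.2]
width: 0.0
```

{"name": "apply_moves", "arguments": {
  "commands": [
    [[0,0,-0.002],0,1],
    [[0,0,-0.001],0,1],
    [[0,0,0],0,1]
  ]
}}

```text
time_s: 2.8
position: [564.3, -248.9, 115.3]
tcp_rot: [0.773, 0.634, 0.0, 0.001]
wrist_force: [-3.0, 0.7, 8.0]
width: 0.003
```

{"name": "apply_moves", "arguments": {
  "commands": [
    [[0,0,-0.001],0,1],
    [[0,0,0],0,1]
  ]
}}

```text
time_s: 3.0
position: [564.3, -248.9, 114.6]
tcp_rot: [0.773, 0.634, 0.0, 0.001]
wrist_force: [-3.6, 1.4, 10.6]
width: 0.001
```

{"name": "apply_moves", "arguments": {
  "commands": [
    [[0,0,-0.001],0,1],
    [[0,0,0],0,1]
  ]
}}

```text
time_s: 3.2
position: [564.4, -248.9, 113.9]
tcp_rot: [0.773, 0.634, 0.0, 0.001]
wrist_force: [-2.9, 1.7, 11.9]
width: 0.003
```

{"name": "apply_moves", "arguments": {
  "commands": [
    [[0,0,0.01],0,1],
    [[0,0,0.03],0,1],
    [[-0.04,0.02,0.01],0,1],
    [[-0.04,0.01,0],0,1],
    [[0,0,0],0,1],
    [[0,0,0],0,1]
  ]
}}

```text
time_s: 3.8
position: [483.0, -217.8, 161.7]
tcp_rot: [0.773, 0.634, 0.0, -0.0]
wrist_force: [0.7, 0.3, 0.2]
width: -0.001
```

Run:
```python
from h import *
s=r.sense();print(s['time_s'],s['position'],s['wrist_force'])
a=cv2.imread("pics/scene0.png")
b=r.capture("scene");t=r.capture("top");cv2.imwrite("pics/scene2.png",b);cv2.imwrite("pics/top2.png",t)
f=lambda im,x,y:cv2.resize(im[y-40:y+40,x-50:x+50],(400,320),interpolation=cv2.INTER_CUBIC)
cv2.imwrite("pics/a2.png",np.hstack([f(a,296,340),f(b,296,340)]))
```

```text
3.8 [ 483.03890154 -217.80540941  161.66372027] [0.66323858 0.29504637 0.16653434]
```

View pics/a2.png

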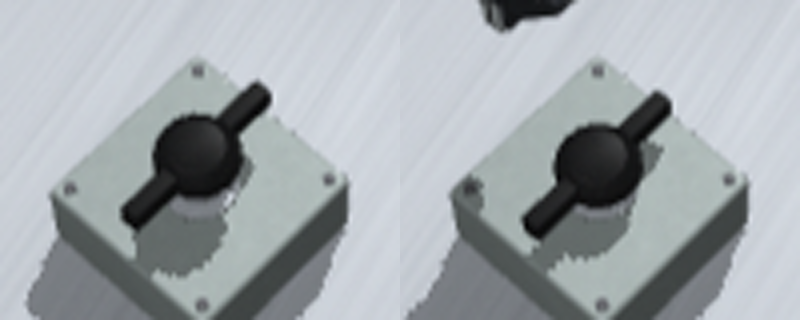

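The head sits about 2.5 px lower with nothing touching it, so it is latched. Next I'll place the fingertip behind (-x side of) wing_left, tip height about 75.

{"name": "apply_moves", "arguments": {
  "commands": [
    [[0.04,0.023,0],0,1],
    [[0.005,0.002,-0.02],0,1],
    [[0,0,-0.035],0,1],
    [[0,0,-0.013],0,1],
    [[0,0,0],0,1],
    [[0,0,0],0,1]
  ]
}}

```text
time_s: 4.5
position: [530.2, -193.7, 93.7]
tcp_rot: [0.773, 0.634, 0.0, 0.0]
wrist_force: [1.2, 0.3, 0.9]
width: 0.0
```

Run:
```python
from h import *
s=r.sense();print(s['time_s'],s['position'],s['wrist_force'])
b=r.capture("scene")
f=lambda im,x,y:cv2.resize(im[y-45:y+45,x-60:x+60],(800,600),interpolation=cv2.INTER_CUBIC)
cv2.imwrite("pics/a3.png",f(b,296,330))
```

```text
4.5 [ 530.17989415 -193.66454416   93.70807264] [1.2424768  0.33381152 0.85424014]
```

View pics/a3.png

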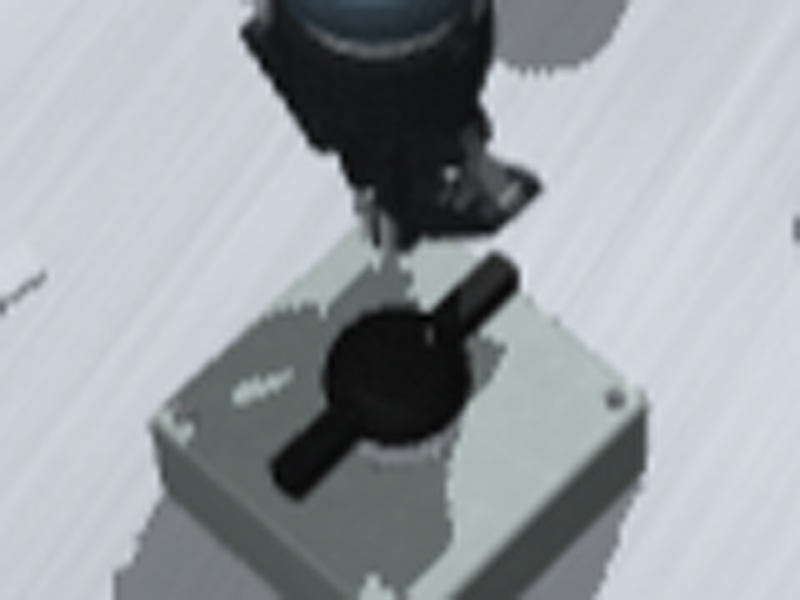

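The fingertip stands beside the wing. The gripper knuckles are higher up and clear of it. I'll approach and push in small steps.

{"name": "apply_moves", "arguments": {
  "commands": [
    [[0.01,-0.002,0],0,1],
    [[0.008,-0.002,0],0,1],
    [[0.004,-0.001,0],0,1],
    [[0.004,-0.001,0],0,1],
    [[0,0,0],0,1]
  ]
}}

```text
time_s: 5.05
position: [555.6, -199.3, 93.4]
tcp_rot: [0.773, 0.634, 0.0, 0.0]
wrist_force: [-0.5, -0.1, -0.8]
width: 0.0
```

{"name": "apply_moves", "arguments": {
  "commands": [
    [[0.004,-0.001,0],0,1],
    [[0.004,-0.001,0],0,1],
    [[0,0,0],0,1]
  ]
}}

```text
time_s: 5.35
position: [563.1, -201.0, 93.2]
tcp_rot: [0.773, 0.634, 0.0, -0.0]
wrist_force: [-0.8, 2.2, 0.9]
width: -0.003
```

```bash
cat > look.py <<'E'
from h import *
import sys
s=r.sense();print(s['time_s'],s['position'],s['wrist_force'])
b=r.capture("scene")
x,y=int(sys.argv[2]),int(sys.argv[3])
cv2.imwrite(sys.argv[1],cv2.resize(b[y-45:y+45,x-60:x+60],(800,600),interpolation=cv2.INTER_CUBIC))
E
python3 look.py pics/a4.png 296 330
```

```text
5.35 [ 563.1466347  -201.02300314   93.20132585] [-0.75538455  2.18690815  0.93537083]
```

View pics/a4.png

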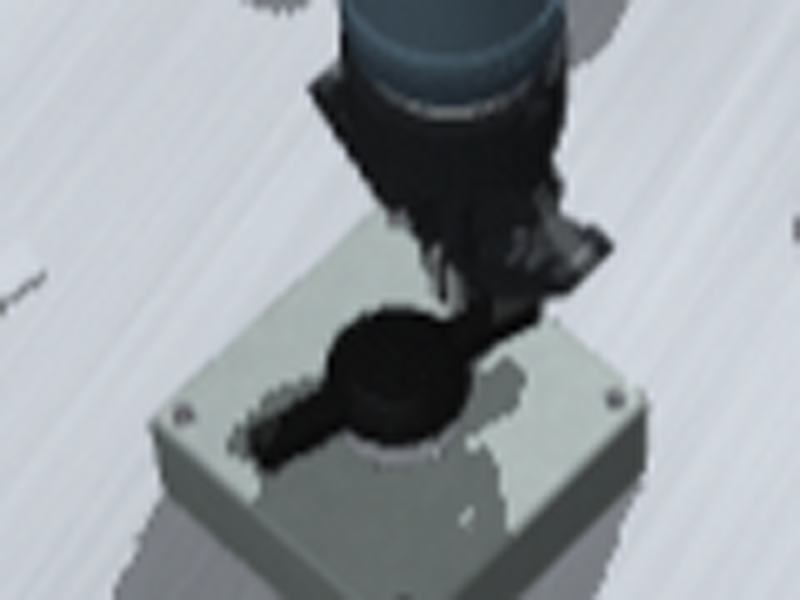

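The wing is already turned about 0.25 rad, and the right-hand wing's end has moved up-left to (250,450). Continuing along the arc.

{"name": "apply_moves", "arguments": {
  "commands": [
    [[0.0043,-0.0005,0],-0.09,1],
    [[0.0043,-0.0007,0],-0.09,1],
    [[0.0042,-0.001,0],-0.09,1],
    [[0,0,0],0,1]
  ]
}}

```text
time_s: 5.8
position: [576.2, -203.4, 93.5]
tcp_rot: [0.851, 0.524, 0.0, 0.0]
wrist_force: [-0.6, 0.7, 0.6]
width: 0.001
```

```bash
python3 look.py pics/a5.png 296 330
```

```text
5.8 [ 576.21298466 -203.40129447   93.46115858] [-0.57894048  0.72398955  0.60429044]
```

View pics/a5.png

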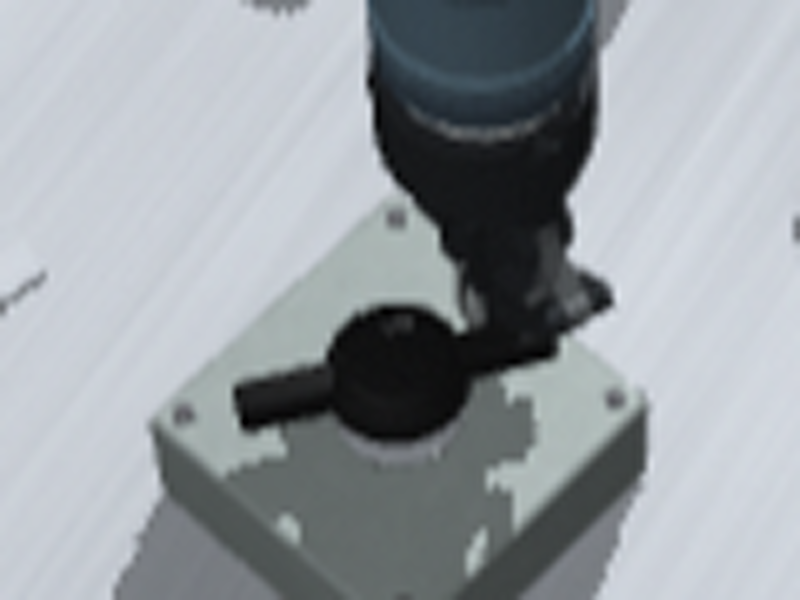

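Now about 0.5 rad and not yet released, with the cap at the same height. A little more.

{"name": "apply_moves", "arguments": {
  "commands": [
    [[0.004,-0.0012,0],-0.09,1],
    [[0.004,-0.0015,0],-0.09,1],
    [[0,0,0],0,1]
  ]
}}

```text
time_s: 6.15
position: [583.4, -206.1, 93.2]
tcp_rot: [0.895, 0.446, -0.0, -0.0]
wrist_force: [-1.5, 2.0, 1.1]
width: 0.0
```

```bash
python3 look.py pics/a6.png 296 330
```

```text
6.15 [ 583.43131125 -206.06960822   93.16225256] [-1.4971761   2.01914102  1.11739492]
```

View pics/a6.png

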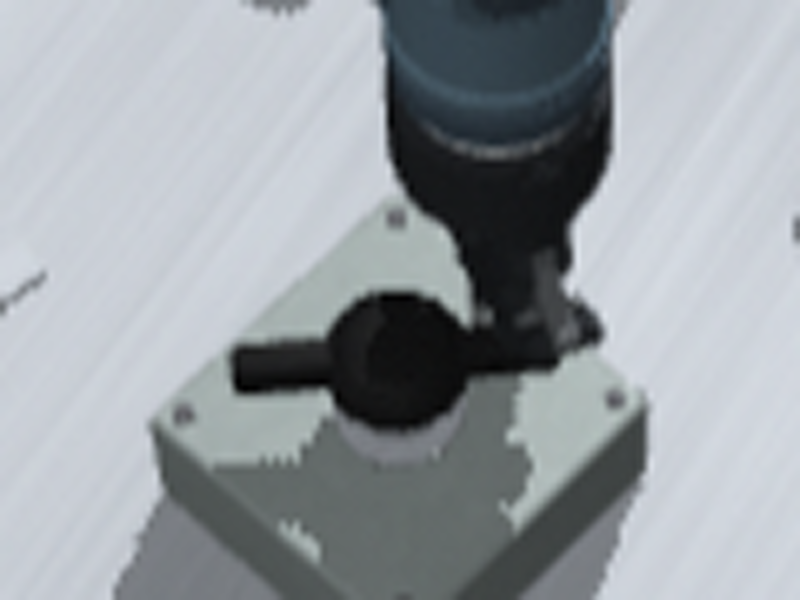

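The cap has risen about 15 crop px and more stem is showing, so it released. I'll retreat back along the arc so the head turns home gently.

{"name": "apply_moves", "arguments": {
  "commands": [
    [[-0.004,0.0015,0],0.09,1],
    [[-0.004,0.0012,0],0.09,1],
    [[-0.005,0.001,0],0.09,1],
    [[-0.006,0.001,0],0.09,1],
    [[-0.008,0.001,0],0.09,1],
    [[-0.01,0.002,0],0,1],
    [[-0.015,0.003,0],0,1],
    [[-0.02,0.004,0],0,1],
    [[0,0,0.03],0,1],
    [[0,0,0.04],0,1]
  ]
}}

```text
time_s: 7.2
position: [508.6, -190.2, 161.5]
tcp_rot: [0.772, 0.635, -0.001, -0.003]
wrist_force: [1.6, -0.7, 1.3]
width: 0.001
```

```bash
python3 look.py pics/a7.png 296 330
```

```text
7.2 [ 508.61559376 -190.19788989  161.51045618] [ 1.61971588 -0.74191534  1.29888414]
```

View pics/a7.png

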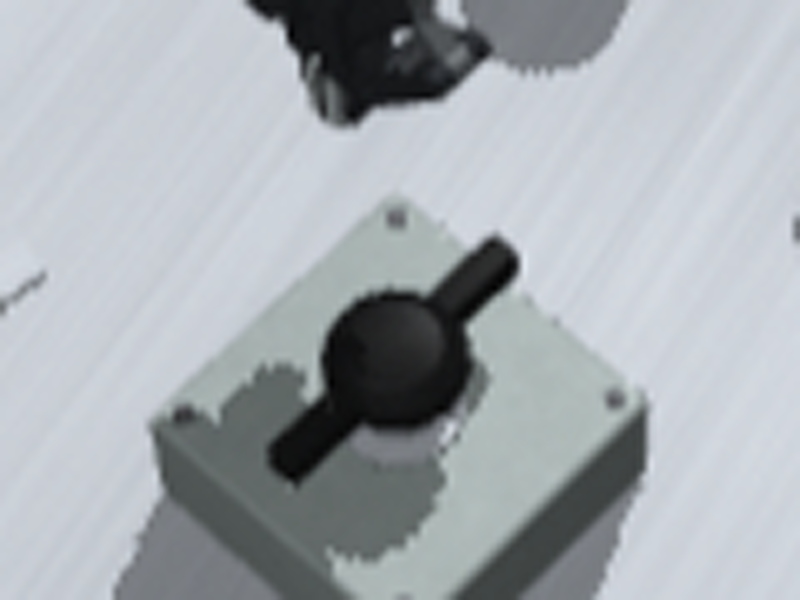

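The stop button is out and untwisted again. Moving high over the jar to the start button.

{"name": "apply_moves", "arguments": {
  "commands": [
    [[0,0.02,0.03],0,1],
    [[0.007,0.042,0.02],0,1],
    [[0.007,0.042,0.01],0,1],
    [[0.007,0.042,0],0,1],
    [[0.007,0.042,0],0,1],
    [[0.007,0.042,0],0,1],
    [[0.007,0.042,0],0,1],
    [[0.007,0.042,0],0,1],
    [[0.007,0.042,-0.01],0,1],
    [[0.007,0.042,-0.02],0,1]
  ]
}}

```text
time_s: 8.25
position: [576.7, 208.7, 195.0]
tcp_rot: [0.772, 0.635, 0.003, 0.001]
wrist_force: [1.5, -0.3, -0.6]
width: -0.0
```

{"name": "apply_moves", "arguments": {
  "commands": [
    [[0.002,0.02,-0.03],0,1],
    [[0,0,-0.04],0,1],
    [[0,0,0],0,1],
    [[0,0,0],0,1]
  ]
}}

```text
time_s: 8.65
position: [576.1, 226.2, 123.2]
tcp_rot: [0.773, 0.635, -0.001, -0.0]
wrist_force: [0.7, -0.1, 0.3]
width: 0.004
```

```bash
python3 look.py pics/a8.png 388 215
```

```text
8.65 [576.11392287 226.18147607 123.23615649] [ 0.68664824 -0.13035459  0.32548805]
```

View pics/a8.png

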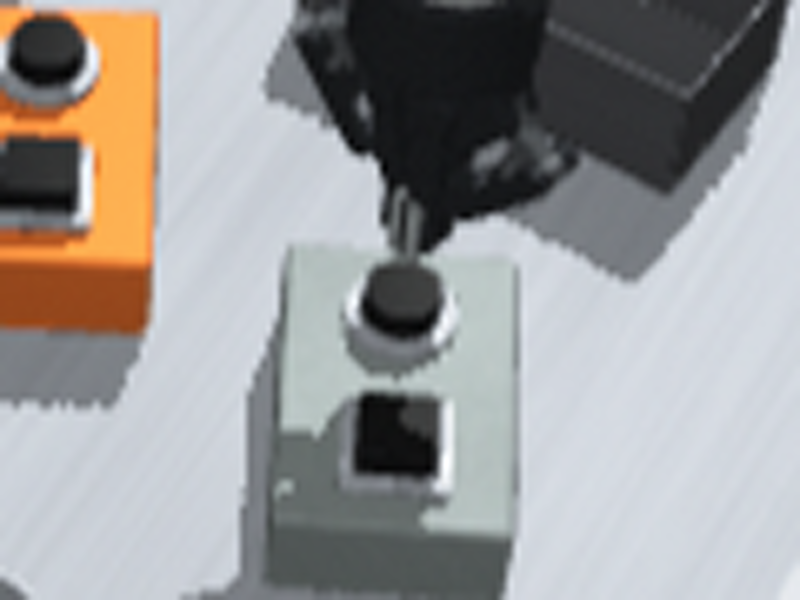

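The tip is above the round button at (402,295), about 34 mm up and a few mm to the +x side. I'll shift slightly and press.

{"name": "apply_moves", "arguments": {
  "commands": [
    [[-0.003,0,-0.018],0,1],
    [[0,0,-0.01],0,1],
    [[0,0,-0.005],0,1],
    [[0,0,-0.003],0,1],
    [[0,0,-0.002],0,1],
    [[0,0,0],0,1]
  ]
}}

```text
time_s: 9.3
position: [574.4, 226.4, 86.1]
tcp_rot: [0.773, 0.634, 0.0, 0.001]
wrist_force: [-0.4, -1.8, 2.6]
width: 0.001
```

{"name": "apply_moves", "arguments": {
  "commands": [
    [[0,0,-0.002],0,1],
    [[0,0,-0.001],0,1],
    [[0,0,0],0,1]
  ]
}}

```text
time_s: 9.6
position: [574.4, 226.4, 83.1]
tcp_rot: [0.773, 0.634, 0.0, 0.001]
wrist_force: [-1.0, -3.0, 6.3]
width: 0.001
```

{"name": "apply_moves", "arguments": {
  "commands": [
    [[0,0,-0.001],0,1],
    [[0,0,0],0,1]
  ]
}}

```text
time_s: 9.8
position: [574.4, 226.4, 83.0]
tcp_rot: [0.773, 0.634, 0.001, 0.001]
wrist_force: [-3.5, -3.6, 11.1]
width: -0.0
```

At the hard stop, the height stays put while the force rises to 11 N, so the button is fully in. Releasing and backing off.

{"name": "apply_moves", "arguments": {
  "commands": [
    [[0,0,0.008],0,1],
    [[0,0,0.02],0,1],
    [[0,0,0.04],0,1],
    [[-0.03,0,0.03],0,1],
    [[-0.04,0.0,0.02],0,1],
    [[-0.04,0,0],0,1],
    [[0,0,0],0,1],
    [[0,0,0],0,1]
  ]
}}

```text
time_s: 10.6
position: [462.7, 227.0, 199.2]
tcp_rot: [0.773, 0.635, 0.0, -0.0]
wrist_force: [1.5, 0.3, 0.3]
width: -0.003
```

Run:
```python
from h import *
s=r.sense();print(s['time_s'],s['position'],s['wrist_force'])
a=cv2.imread("pics/scene0.png");b=r.capture("scene")
f=lambda im,x,y:cv2.resize(im[y-37:y+38,x-50:x+50],(400,300),interpolation=cv2.INTER_CUBIC)
cv2.imwrite("pics/a9.png",np.vstack([np.hstack([f(a,296,340),f(b,296,340)]),np.hstack([f(a,388,225),f(b,388,225)])]))
cv2.imwrite("pics/full9.png",b)
```

```text
10.6 [462.74445534 226.99481225 199.23307996] [1.47455933 0.32422076 0.29939258]
```

View pics/a9.png

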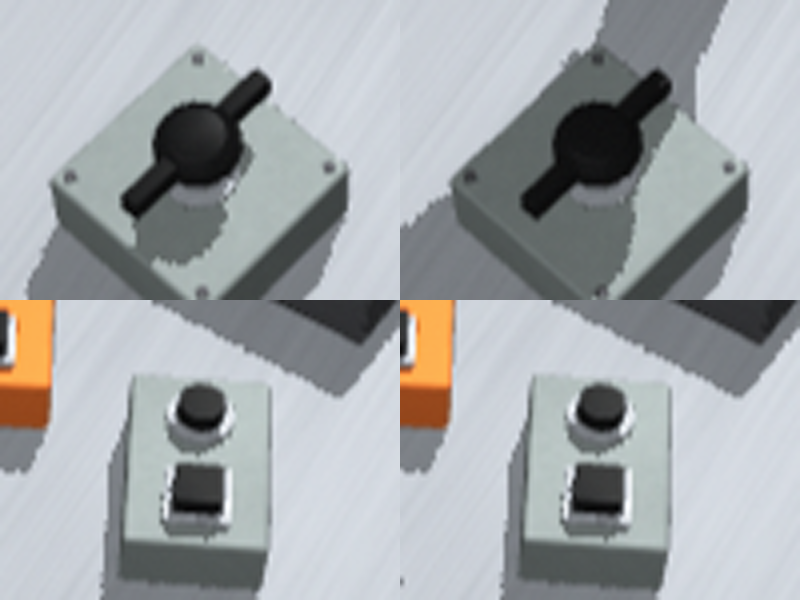

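View pics/full9.png

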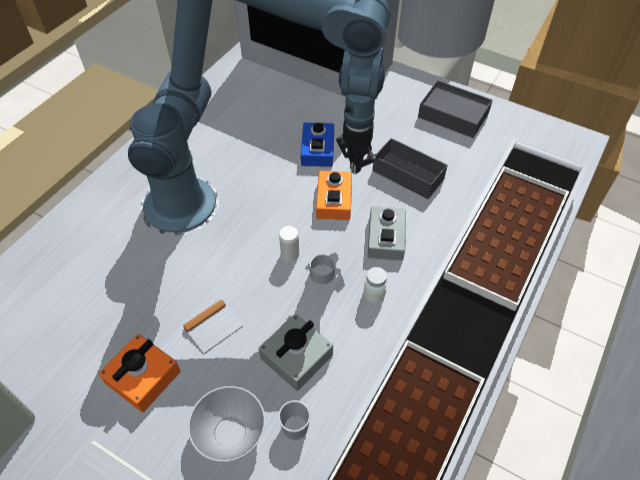

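Everything matches the first picture: stop head out at (296,339), round button out at (389,214), other things unmoved. The arm is clear in the air.

```bash
python3 -c "
from bench import r
print(r.finish_job())"
```

```text
the job is handed in; nothing more can be done
None
```

I did the whole check in the order asked and handed the job in at about 10.7 s.

- **Stop button pressed:** with the gripper shut, I pushed the grey box's stop button about 17 mm in, at 12 N. A picture with nothing touching it showed it staying in.
- **Stop button released:** I pushed wing_left clockwise with the fingertip at about 2–3 N. Between roughly 0.5 and 0.65 rad it let go and sprang out, and the head turned back to rest as I withdrew.
- **Start button:** I pressed the round button to its hard stop. Travel was about 6 mm, and the force rose to 11 N without further movement. Then I let it go.

In the last picture, both buttons are out as at the start, the square button and the other things look unmoved, and the arm is clear of everything. No check failed. The two camera views disagreed by about 1 px (2–3 mm), which made no difference here. The arm hid the stop box from the top camera during the press, so I checked the latch and the release from the scene camera only.

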